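# Clamp a pair of dropper bottles on the shaker

### The arm

A 6-joint arm with a two-finger parallel gripper is mounted at the origin on a cart in front of the work surface, level with it; the furniture and walls round the work are solid. World frame = base frame: x ahead of the robot, y to its left, z up, the work surface at z = 0. Lengths are in m, angles in rad, forces in N, time in s.
With the tool pointing down it reaches from about 0.25 to 0.775 m from the base axis. Payload 4 kg.
Tool frame: the origin (TCP) lies between the finger pads; the fingertips stand 25 mm ahead of it and the grasp point (between the pads) lies 6 mm ahead of it; z points along the fingers, y is the line along which they close (so a half turn about z gives the same grasp; the last joint's range is limited). The gripper opens to 94 mm and grips with 3 to 60 N. Pads are 16 mm wide; open, the fingers measure 119 mm over their backs; the gripper's body (75 mm by 177 mm) begins 78 mm behind the grasp point.
Start: joints at [-1.227, 0.087, 1.371, -0, 1.684, -0.103], TCP at [0.238, -0.496, 0.231] pointing down, gripper open.
Joint ranges: [-3.1, 3.1], [-0.76, 2.03], [0.27, 2.55], [-1.08, 4.22], [0.17, 2.65], [-2.57, 2.57]. Speed limits (rad/s): [2.79, 2.79, 3.14, 3.14, 3.14, 3.14].

### API

Orientations are given as a unit quaternion [x, y, z, w].
In Python, from cell import arm, imaging, sensors gives the robot as it stands (arm), with the cameras (imaging) and the readings (sensors).
- The arm moves only by the shell command python3 nudge.py [OPENING] [FORCE], which reads ROWS from standard input. ROWS is a JSON list that holds a single list of rows (three levels of brackets), with 1 to 8 rows, each of 4 numbers: dx, dy, dz in m, then a turn about the tool's z in rad; each row shifts and turns the commanded pose from where the row before left it, along the tool's axes as they then stand; what a row does not reach is not made up. A row lasts 1/12 s, in which the tool goes at most 0.0417 m and 0.125 rad, less where a joint would pass 70% of its speed; a pose out of reach is approached as far as the arm can. OPENING is the finger opening in m, set as the command begins (- or left out keeps the last). The fingers move at their own pace and stop on an object; FORCE is the grip in N (left out, the last holds). Time passes only in rows, so rows that do not move let the fingers close. It prints the time, the measured TCP pose, the force, the opening and the grip force at its end. Input that does not fit is refused with a message, and nothing moves.
- sensors.state(): the state, without advancing time (a new reading comes with each control period).
- imaging.grab_frame(name): name is "scene" or "top" or "wrist"; returns a dict with "image" (420x560x3 uint8, red, green, blue), "depth" (420x560 float32, m along the optical axis (not along the pixel's ray), 0 where there is no reading), "vfov" (degrees; the focal length in pixels is half the picture's height over the tangent of half this angle, whatever the lens; pixels are square), "cx", "cy" (the principal point, pixels), "R" (3x3) and "t" (3): a world point X has camera coordinates R X + t. Camera axes: x right, y down, z forward; pixel columns grow to the right and rows downward; lengths in m; the calibration is good to about 2 mm. A picture is of the moment at which its call begins.
- arm.sign_off(): hands the job in; it is judged then, once.
The state is a dict: "t": time; "qpos": joint angles; "qd": joint speeds; "joint_efforts": joint torques, N m; "ee_pos": TCP position; "tool_rot": TCP orientation; "ft_force": force on the tool from outside, world axes, zero at the start; "moment": the same for the moment, N m; "finger_gap": finger opening in m; "grip_force": force on a finger pad.
Only numpy, scipy, OpenCV 4.12 (cv2) and the standard library are available. Lean on these libraries where they do the work, as an engineer would, in place of code of your own. Each camera call takes 0.05 s, during which the arm holds its last target. There are 200 camera calls.

### The job

The two dropper bottles that stand side by side on the bench go on the platform shaker together: pick both up in one grip, keep them upright, stand them side by side on the rubber mat midway along the two open jaws, and let go. Then swing the shaker's cam lever round clockwise until the moving jaw holds both bottles tight against the fixed jaw. Do not drop them, and leave the white cup, tally counter and tweezers where they are.

Things in the scene. Friction and masses are not known exactly. Their poses are not given: they have to be found in the camera images.
- bottle_a: One of two identical amber dropper bottles standing side by side, 1 to 5 mm apart, at the front right. Body 31 to 32 mm across, straight to about 40 mm, shoulder to 56 mm, black dropper to 98 mm; about 50 g, tips easily. Origin: centre of its underside; z up along the bottle. The pair is about 64 mm wide and is gripped along the line through both.
- bottle_b: The other bottle of the pair, the same in every way; origin as for bottle_a. Which one stands left or right in the clamp does not matter.
- shaker: Fixed platform shaker: white housing 240 x 210 mm (x, y), on it an aluminium platform 234 x 204 mm, its top 76 mm above the bench, with a bottle clamp of two upright jaws along y and a cam lever. Origin: centre of the underside; x points away from the robot, from control panel to fixed jaw; y left. Guide rods at y = +-86 mm, up to 22 mm above the platform.
- station (a point): Point on top of the rubber mat (2 mm thick, 50 x 136 mm, top 78 mm above the bench), midway between the open jaws and midway along them; axes as the shaker's. The fixed jaw's face is at x = +28 mm from it, the moving jaw's at -28 mm with the lever at 0 (up to 5 mm nearer at other starts).
- clamp_lever (a joint): Cam lever angle, rad: 0 open (pointing to the shaker's -x, at the robot), growing clockwise from above towards the shaker's +y; starts at 0 to 0.3, stop at 2.0. Jaw gap 56 mm at 0, 31.5 mm at about 1.63, where it grips the bottles. Stiff pivot (0.25 N m, 3 N at the handle): stays where left and keeps its hold. 8 to 10 N at the handle clamps firmly.
- lever_pivot (a point): Point on the lever's upright pivot axis at the height of lever_knob, 46 mm above the platform; on the shaker's middle line, in front of the moving jaw.
- lever_knob (a point): Middle of the lever's upright black handle: 21 mm in diameter, from 28 to 64 mm above the platform; this point is 46 mm above the platform and 85 mm from lever_pivot. It can be pushed sideways with closed fingers or pinched from above.
- float_jaw: Moving jaw, rubber-faced, 106 mm long, top 42 mm above the platform; the cam pushes it along +x towards the fixed jaw. It floats on a central upright pin (0.1 rad either way), so it bears evenly on two bottles that straddle its middle. Origin: on its bottle-side face, at its middle, at platform height.
- fixed_jaw: Fixed jaw at the back of the platform, rubber-faced, 122 mm long, top 42 mm above the platform. Origin: on its bottle-side face, at its middle, at platform height.
- cup_white: White specimen cup with screw lid, 60 mm across, 81 mm tall, a bystander. Origin: centre of its underside.
- tally_counter: Small tally counter, 65 x 45 x 26 mm, a bystander. Origin: centre of its underside.
- tweezers: Steel tweezers lying flat, 124 x 12 x 10 mm (long side along its x), a bystander. Origin: centre of its underside.

How it is judged:
By the outcome, as a careful person would: the job done as asked, in the order asked, and still so for the second after the job is handed in, with the robot touching nothing.
It also fails if it takes over 64 s, if anything falls off the work surface, if the arm or the gripper's body presses on something with over 40 N, if the wrist force passes 120 N, or if a joint passes its speed limit or range.

## Working session

There is one attempt and no reset: what is moved stays moved. The work goes in short steps, Python scripts to look and compute and a shell command to move; the robot and the scene stay as the last step left them, time stands still between calls to the robot, and variables do not carry over. Pictures are saved under pics/ and viewed, at most 10 in all, crops included, and the job is handed in when it is done.

```bash
ls; mkdir -p pics
cat > h.py <<'E'
import numpy as np, cv2, pickle
from cell import arm, imaging, sensors
def grab(n,tag):
    f=imaging.grab_frame(n); pickle.dump(f,open(f'pics/{tag}.pkl','wb')); cv2.imwrite(f'pics/{tag}.png',f['image'][:,:,::-1]); return f
def load(tag): return pickle.load(open(f'pics/{tag}.pkl','rb'))
def foc(f): return f['image'].shape[0]/2/np.tan(np.radians(f['vfov'])/2)
def cloud(f):
    h,w=f['depth'].shape; u,v=np.meshgrid(np.arange(w),np.arange(h)); d=f['depth']; k=foc(f)
    P=np.stack([(u-f['cx'])/k*d,(v-f['cy'])/k*d,d],-1); P=(P-np.array(f['t']))@np.array(f['R']); P[d==0]=np.nan; return P
def ray(f,u,v):
    R=np.array(f['R']); d=R.T@np.array([(u-f['cx'])/foc(f),(v-f['cy'])/foc(f),1]); return -R.T@np.array(f['t']),d/np.linalg.norm(d)
def tri(*obs):
    A=np.zeros((3,3));b=np.zeros(3)
    for f,u,v in obs:
        o,d=ray(f,u,v);M=np.eye(3)-np.outer(d,d);A+=M;b+=M@o
    return np.linalg.solve(A,b)
def atz(f,u,v,z):
    o,d=ray(f,u,v); return o+d*(z-o[2])/d[2]
E
python3 - <<'E'
from h import *
print(sensors.state())
ims=[grab(n,n+'0') for n in('scene','top','wrist')]
for f in ims: print(f['vfov'],f['cx'],f['cy'],-np.array(f['R']).T@f['t'],(f['depth']>0).mean())
E
```

```text
cell.py
nudge.py
pics
{'t': 0.0, 'qpos': array([-1.22710497e+00,  8.79313057e-02,  1.37227582e+00, -1.53502679e-05,
        1.68358566e+00, -1.03129228e-01]), 'qd': array([-0.00116164, -0.00132907,  0.00094107,  0.0002234 , -0.00092083,
        0.00091923]), 'joint_efforts': array([-4.61646891e-05, -3.40181279e+01, -3.02426004e+01,  7.16618495e-02,
        3.30184679e-02, -1.72369869e-04]), 'ee_pos': array([ 0.23746155, -0.49553863,  0.22930613]), 'tool_rot': array([ 9.75147148e-01,  2.21555477e-01, -1.39570362e-04, -1.09120165e-03]), 'ft_force': array([ 0.52394974, -0.07846347, -0.34861733]), 'moment': array([ 0.02646842, -0.00475314,  0.02725658]), 'grip_force': 0.0, 'finger_gap': 0.09380314815617151}
44.24884508016092 281.0282146203224 209.25060241647245 [ 0.33830204 -0.79256264  0.88142453] 0.9958163265306123
48.452060655590074 290.2305558050376 209.8830208866836 [ 0.40898741 -0.04921295  1.09017151] 0.9960969387755102
64.38029851357011 274.22627073707366 211.19228835100625 [ 0.2968539  -0.46684519  0.38381332] 0.9958673469387755
```

View pics/top0.png

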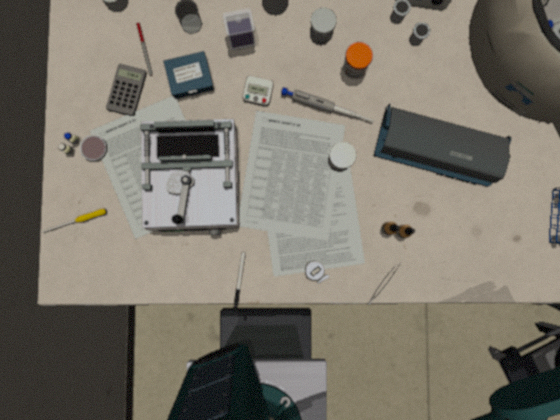

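View pics/scene0.png

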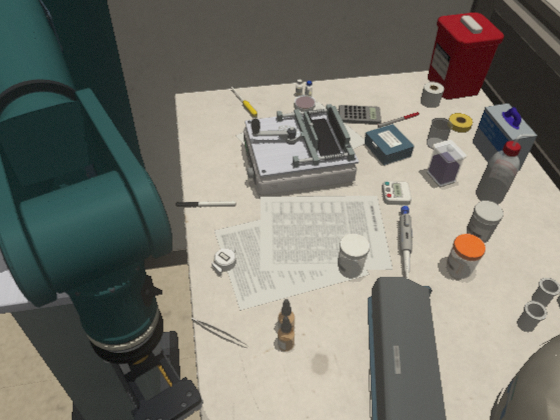

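The top view shows the bottles at about (388,228) and (407,231), the shaker around (190,175) with its knob at (178,217) and pivot at (186,181), and the cup at (342,156). The scene view has the pair at (287,325) and the shaker at (300,150).

Run:
```python
from h import *
f=load('top0');P=cloud(f)
for (u,v) in [(342,156),(316,271),(385,283),(388,228),(407,231),(178,217),(186,181),(186,147),(250,150),(225,215)]:
    print((u,v),np.round(np.nanmedian(P[v-1:v+2,u-1:u+2].reshape(-1,3),0),4))
Q=P[205:255,365:430].reshape(-1,3);Q=Q[Q[:,2]>.015]
print(len(Q),Q.min(0),Q.max(0))
for lo,hi in((.015,.045),(.045,.06),(.06,.11)):
    q=Q[(Q[:,2]>lo)&(Q[:,2]<hi)]; print(lo,len(q)); print(np.round(q[np.argsort(q[:,1])][::max(1,len(q)//25)],3).tolist())
a=cv2.resize(f['image'][105:245,125:255,::-1],None,fx=4,fy=4,interpolation=2)
b=cv2.resize(f['image'][205:255,365:430,::-1],None,fx=4,fy=4,interpolation=2)
c=np.zeros((560,780,3),np.uint8);c[:,:520]=a;c[:200,520:]=b
w=load('wrist0')['image'][:,:,::-1];c[220:415,520:]=cv2.resize(w,(260,195))
cv2.imwrite('pics/c1.png',c)
s=load('scene0');S=cloud(s)[290:360,270:305].reshape(-1,3);S=S[S[:,2]>.01];print(S.min(0),S.max(0),np.median(S,0))
```

```text
(342, 156) [ 0.6094 -0.1881  0.0805]
(316, 271) [ 0.3558 -0.1342  0.0245]
(385, 283) [ 0.3267 -0.2969  0.0015]
(388, 228) [ 0.4524 -0.2942  0.0495]
(407, 231) [ 0.4448 -0.3304  0.0702]
(178, 217) [0.4709 0.1553 0.1403]
(186, 181) [0.5485 0.1455 0.1127]
(186, 147) [0.6284 0.1537 0.078 ]
(250, 150) [0.6383 0.0186 0.0015]
(225, 215) [0.4795 0.0674 0.0753]
373 [ 0.43236681 -0.35091201  0.01509987] [ 0.46971016 -0.28733724  0.10044792]
0.015 142
[[0.455, -0.351, 0.041], [0.437, -0.345, 0.044], [0.435, -0.339, 0.043], [0.462, -0.335, 0.041], [0.463, -0.333, 0.024], [0.462, -0.331, 0.038], [0.46, -0.329, 0.029], [0.46, -0.328, 0.025], [0.437, -0.327, 0.044], [0.437, -0.326, 0.04], [0.455, -0.325, 0.044], [0.455, -0.324, 0.038], [0.444, -0.323, 0.042], [0.444, -0.323, 0.026], [0.446, -0.322, 0.03], [0.446, -0.314, 0.042], [0.441, -0.307, 0.043], [0.439, -0.303, 0.031], [0.469, -0.298, 0.034], [0.442, -0.295, 0.027], [0.446, -0.293, 0.043], [0.446, -0.292, 0.038], [0.462, -0.291, 0.043], [0.455, -0.291, 0.044], [0.461, -0.29, 0.018], [0.448, -0.289, 0.041], [0.458, -0.289, 0.033], [0.453, -0.
[... 701 characters left out ...]
6, -0.342, 0.095], [0.446, -0.339, 0.097], [0.451, -0.338, 0.094], [0.454, -0.336, 0.069], [0.442, -0.336, 0.094], [0.444, -0.335, 0.089], [0.451, -0.334, 0.084], [0.442, -0.334, 0.085], [0.449, -0.333, 0.087], [0.444, -0.332, 0.084], [0.452, -0.331, 0.07], [0.445, -0.33, 0.074], [0.443, -0.329, 0.063], [0.455, -0.307, 0.096], [0.447, -0.305, 0.068], [0.455, -0.305, 0.097], [0.45, -0.303, 0.095], [0.447, -0.302, 0.072], [0.46, -0.301, 0.069], [0.449, -0.3, 0.079], [0.453, -0.3, 0.092], [0.456, -0.299, 0.076], [0.455, -0.298, 0.088], [0.454, -0.298, 0.072], [0.456, -0.297, 0.066]]
[ 0.43121277 -0.35546553  0.01043545] [ 0.46813559 -0.29423478  0.09965329] [ 0.44733187 -0.34205381  0.04908776]
```

View pics/c1.png

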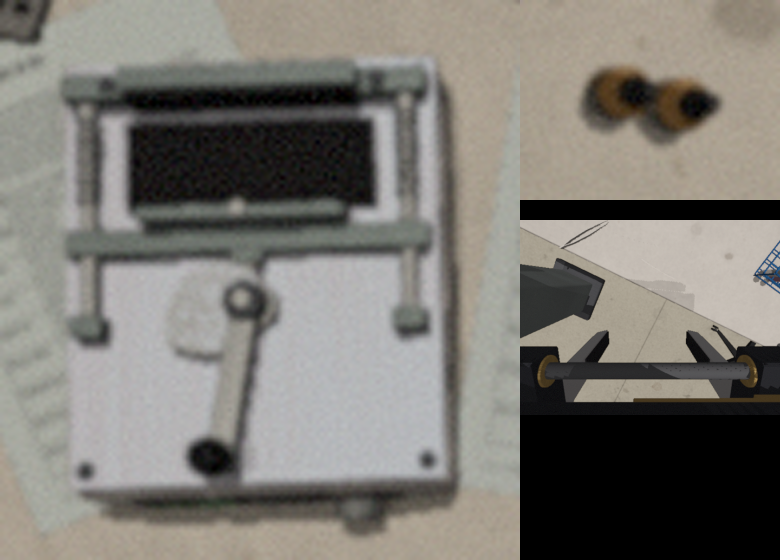

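The crop shows the clamp empty and the knob at about (178,217) in the full picture. The lever points towards the robot and slightly left. The wrist view doesn't reach the bottles yet, so I'll move the camera over them.

```bash
echo '[[[0.0354,-0.0172,-0.003,0],[0.0354,-0.0172,-0.003,0],[0.0354,-0.0172,-0.003,0],[0.0354,-0.0172,-0.003,0],[0.0354,-0.0172,-0.003,0],[0.0354,-0.0172,-0.003,0],[0,0,0,0.125],[0,0,0,0.125]]]' | python3 nudge.py 0.094; echo '[[[0,0,0,0.125],[0,0,0,0.125],[0,0,0,0.125],[0,0,0,0],[0,0,0,0]]]' | python3 nudge.py
python3 - <<'E'
from h import *
f=grab('wrist','w1');P=cloud(f);m=P[...,2]>.02
q=P[m];k=(abs(q[:,0]-.45)<.05)&(abs(q[:,1]+.32)<.06);q=q[k];print(len(q))
for lo,hi in((.01,.035),(.03,.042),(.042,.06),(.06,.09),(.09,.11)):
    r=q[(q[:,2]>lo)&(q[:,2]<hi)]
    if len(r): print(lo,len(r),r.min(0).round(4),r.max(0).round(4))
top=q[q[:,2]>.06].astype(np.float32)
_,l,c=cv2.kmeans(top,2,None,(3,50,1e-5),5,0);print(c)
print(sensors.state()['tool_rot'])
E
```

```text
t: 0.82
ee_pos: [0.386, -0.309, 0.2486]
tool_rot: [0.995, 0.098, 0.0, 0.0]
ft_force: [0.5, -0.3, -0.6]
finger_gap: 0.0942
grip_force: 0.0
t: 1.23
ee_pos: [0.3845, -0.3111, 0.2482]
tool_rot: [0.996, -0.087, -0.0, -0.0]
ft_force: [0.6, 0.2, 0.1]
finger_gap: 0.094
grip_force: 0.0
46193
0.01 8 [ 0.4379 -0.3315  0.0209] [ 0.4594 -0.3182  0.0315]
0.03 49 [ 0.4296 -0.3532  0.0303] [ 0.4673 -0.2897  0.0419]
0.042 827 [ 0.4303 -0.353   0.042 ] [ 0.4671 -0.2894  0.0597]
0.06 282 [ 0.4354 -0.347   0.0606] [ 0.4602 -0.2961  0.09  ]
0.09 216 [ 0.4389 -0.3433  0.0901] [ 0.456  -0.2998  0.0987]
[[ 0.4047154  -0.34070137  0.3440972 ]
 [ 0.41401598 -0.28060615  0.33498788]]
[ 9.96162078e-01 -8.75275171e-02 -1.70904687e-04 -1.36608984e-04]
```

View pics/w1.png

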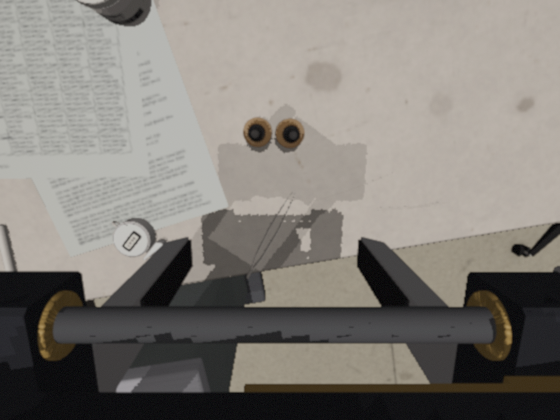

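The wrist view shows both bottles standing side by side at (258,133) and (290,133), nearly along the closing line. The counter (133,238) and the tweezers (272,230) are clear.

Run:
```python
from h import *
f=load('w1')
for tag in('w1','top0','scene0'):
    P=cloud(load(tag)).reshape(-1,3)
    q=P[(abs(P[:,0]-.45)<.04)&(abs(P[:,1]+.321)<.05)&(P[:,2]<.11)]
    for lo in(.03,.06,.092):
        r=q[(q[:,2]>lo)].astype(np.float32)[:,:2].copy()
        if len(r)<6: continue
        _,l,c=cv2.kmeans(r,2,None,(3,50,1e-6),5,0);l=l.ravel()
        cs=np.array([cv2.minEnclosingCircle(r[l==i][:,None])[0] for i in(0,1)]);rad=[cv2.minEnclosingCircle(r[l==i][:,None])[1] for i in(0,1)]
        cs=cs[np.argsort(cs[:,1])];d=cs[1]-cs[0];print(tag,lo,cs.round(4).tolist(),np.round(rad,4),'mid',cs.mean(0).round(4),'ang',np.arctan2(d[0],d[1]).round(3),np.linalg.norm(d).round(4))
# two-view triangulation of dropper tops
w=f;t=load('top0')
print(tri((w,258,133),(t,393,228)),tri((w,290,133),(t,413,231)))
s=sensors.state();print(s['ee_pos'],s['qpos'])
```

```text
w1 0.03 [[0.445, -0.338], [0.4521, -0.3045]] [0.0155 0.0156] mid [ 0.4486 -0.3212] ang 0.208 0.0342
w1 0.06 [[0.4442, -0.3378], [0.4511, -0.3046]] [0.0093 0.0093] mid [ 0.4477 -0.3212] ang 0.203 0.0339
w1 0.092 [[0.4432, -0.3384], [0.4464, -0.3049]] [0.002  0.0048] mid [ 0.4448 -0.3216] ang 0.097 0.0336
top0 0.03 [[0.4484, -0.3343], [0.4544, -0.3025]] [0.0156 0.0179] mid [ 0.4514 -0.3184] ang 0.186 0.0324
top0 0.06 [[0.4462, -0.336], [0.4538, -0.3036]] [0.0092 0.0093] mid [ 0.45   -0.3198] ang 0.23 0.0332
top0 0.092 [[0.4462, -0.3376], [0.4527, -0.3042]] [0.0038 0.0048] mid [ 0.4494 -0.3209] ang 0.19 0.034
scene0 0.03 [[0.4464, -0.3403], [0.4536, -0.3067]] [0.0159 0.0157] mid [ 0.45   -0.3235] ang 0.211 0.0344
scene0 0.06 [[0.4456, -0.3395], [0.4529, -0.3086]] [0.0083 0.01  ] mid [ 0.4492 -0.3241] ang 0.232 0.0318
scene0 0.092 [[0.4449, -0.3405], [0.4525, -0.3066]] [0.0049 0.0041] mid [ 0.4487 -0.3236] ang 0.22 0.0348
[ 0.45171117 -0.30540552  0.05027484] [ 0.44489197 -0.33594453  0.09921933]
[ 0.38450584 -0.31110862  0.24823621] [-7.94949535e-01 -3.92299978e-02  1.46494271e+00 -1.45824611e-05
  1.71631729e+00  9.51124011e-01]
```

```bash
echo '[[[0,0,0,0.032],[0.0327,-0.0015,0,0],[0.0326,-0.0015,0,0],[0,0,0.03,0],[0,0,0.035,0],[0,0,0.035,0],[0,0,0.015,0],[0,0,0,0]]]' | python3 nudge.py 0.094
python3 - <<'E'
from h import *
f=grab('wrist','w2');P=cloud(f).reshape(-1,3)
q=P[(abs(P[:,0]-.45)<.04)&(abs(P[:,1]+.321)<.05)&(P[:,2]<.11)]
for lo in(.03,.06,.085):
    r=q[(q[:,2]>lo)].astype(np.float32)[:,:2].copy()
    print(len(r))
    if len(r)<6: continue
    _,l,c=cv2.kmeans(r,2,None,(3,50,1e-6),5,0);l=l.ravel()
    e=[cv2.minEnclosingCircle(r[l==i][:,None]) for i in(0,1)];print(np.round([list(a)+[b] for a,b in e],4),np.mean([a for a,b in e],0))
print(sensors.state()['ee_pos'],sensors.state()['tool_rot'])
E
```

```text
t: 1.95
ee_pos: [0.4466, -0.3197, 0.1277]
tool_rot: [0.995, -0.104, -0.004, -0.003]
ft_force: [-0.9, 0.4, -0.3]
finger_gap: 0.0942
grip_force: 0.0
3567
[[ 0.4562 -0.295   0.0257]
 [ 0.4451 -0.3467  0.0243]] [ 0.4506069  -0.32083543]
1778
[[ 0.4563 -0.2919  0.0228]
 [ 0.4437 -0.3499  0.0211]] [ 0.45002337 -0.32092519]
957
[[ 0.4563 -0.2904  0.0214]
 [ 0.443  -0.3516  0.0194]] [ 0.44964437 -0.32100295]
[ 0.44784763 -0.32086617  0.13087482] [ 0.99455994 -0.10412741 -0.0023166  -0.00162636]
```

View pics/w2.png

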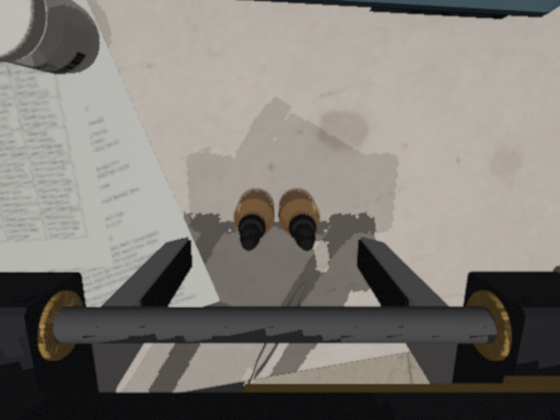

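The bottles sit at (255,215) and (299,215), centred between the fingers. I'll descend and close gently.

```bash
echo '[[[0.0005,0,0.03,0],[0,0,0.03,0],[0,0,0.02,0],[0,0,0.015,0],[0,0,0,0],[0,0,0,0]]]' | python3 nudge.py 0.094; echo '[[[0,0,0,0],[0,0,0,0],[0,0,0,0],[0,0,0,0],[0,0,0,0],[0,0,0,0],[0,0,0,0],[0,0,0,0]]]' | python3 nudge.py 0.055 15;echo '[[[0,0,0,0],[0,0,0,0],[0,0,0,0],[0,0,0,0],[0,0,0,0],[0,0,0,0]]]' | python3 nudge.py
```

```text
t: 2.5
ee_pos: [0.4503, -0.3227, 0.04]
tool_rot: [0.995, -0.105, 0.001, 0.001]
ft_force: [-0.4, -0.3, 1.3]
finger_gap: 0.0942
grip_force: 0.0
t: 3.17
ee_pos: [0.4499, -0.3221, 0.0391]
tool_rot: [0.994, -0.105, 0.0, 0.0]
ft_force: [0.7, 0.2, 3.5]
finger_gap: 0.0624
grip_force: 15.0
t: 3.67
ee_pos: [0.4499, -0.3221, 0.0391]
tool_rot: [0.994, -0.105, 0.0, 0.0]
ft_force: [-0.9, 0.2, 5.8]
finger_gap: 0.0625
grip_force: 15.0
```

```bash
echo '[[[0,0,-0.004,0],[0,0,-0.008,0],[0,0,-0.012,0],[0,0,-0.02,0],[0,0,-0.02,0],[0,0,-0.02,0],[0,0,-0.01,0],[0,0,0,0]]]' | python3 nudge.py - 20; echo '[[[0,0,0,0],[0,0,-0.02,0],[0,0,-0.02,0],[0,0,-0.02,0],[0,0,-0.01,0],[0,0,-0.006,0],[0,0,0,0],[0,0,0,0]]]' | python3 nudge.py
python3 - <<'E'
from h import *
w=grab('wrist','w3');t=grab('top','top1');s=grab('scene','scene1')
c=np.zeros((600,800,3),np.uint8)
c[:300,:400]=cv2.resize(w['image'],(400,300));c[:300,400:]=cv2.resize(s['image'][170:380,200:480],(400,300));
c[300:,:400]=cv2.resize(t['image'][90:255,80:300],(400,300));c[300:,400:]=cv2.resize(s['image'][90:210,225:385],(400,300))
cv2.imwrite('pics/c2.png',c[:,:,::-1])
print(sensors.state())
# shaker fit from depth (top0)
P=cloud(load('top0'));Z=P[...,2];u0=np.s_[105:245,125:255];A=P[u0].reshape(-1,3)
for n,lo,hi in(('plat',.070,.0775),('jawtop',.113,.122),('knob',.13,.15),('all',.06,.2)):
    q=A[(A[:,2]>lo)&(A[:,2]<hi)];print(n,len(q),q.min(0).round(4),q.max(0).round(4),np.median(q,0).round(4),cv2.minAreaRect(q[:,:2].astype(np.float32)))
E
```

```text
t: 4.33
ee_pos: [0.451, -0.3233, 0.1362]
tool_rot: [0.994, -0.105, 0.003, 0.002]
ft_force: [0.1, 0.3, -0.5]
finger_gap: 0.0628
grip_force: 20.0
t: 5.0
ee_pos: [0.4492, -0.3217, 0.2071]
tool_rot: [0.994, -0.105, -0.001, -0.001]
ft_force: [0.5, 1.0, -2.2]
finger_gap: 0.0623
grip_force: 20.0
{'t': 5.15, 'qpos': array([-7.24012280e-01,  1.00227008e-01,  1.40363398e+00, -8.31792482e-05,
        1.64085422e+00,  1.05703248e+00]), 'qd': array([-0.00037815, -0.00097163, -0.00750672, -0.00013841,  0.00250584,
        0.00123782]), 'joint_efforts': array([ 3.61721774e-03, -3.53878748e+01, -3.09839845e+01,  4.98757290e-02,
       -4.93305561e-02, -9.39039660e-05]), 'ee_pos': array([ 0.44900346, -0.32148933,  0.20666808]), 'tool_rot': array([ 9.94478025e-01, -1.04933403e-01, -1.29576927e-03, -8.71947631e-04]), 'ft_force': array([ 0.17948859,  0.55597908, -2.51959251]), 'moment': array([ 0.03150861,  0.00477015, -0.04920936]), 'grip_force': 19.999715387821198, 'finger_gap': 0.06250537643050859}
plat 4529 [0.4555 0.0434 0.07  ] [0.6926 0.2542 0.0775] [0.5315 0.132  0.0757] ((0.5744060277938843, 0.14865045249462128), (0.23483915627002716, 0.20478928089141846), 2.029395580291748)
jawtop 794 [0.4599 0.0897 0.113 ] [0.6787 0.2147 0.1218] [0.6632 0.1501 0.1174] ((0.569244384765625, 0.1478172242641449), (0.217793270945549, 0.12526005506515503), 2.4385719299316406)
knob 81 [0.4591 0.1497 0.1312] [0.4774 0.1685 0.1438] [0.4687 0.1587 0.1384] ((0.46827319264411926, 0.15909941494464874), (0.018327072262763977, 0.01873117685317993), 0.04085056111216545)
all 9942 [0.4537 0.0434 0.0684] [0.6926 0.2542 0.1438] [0.5714 0.1454 0.0779] ((0.5744060277938843, 0.14865045249462128), (0.23483915627002716, 0.20478928089141846), 2.029395580291748)
```

View pics/c2.png

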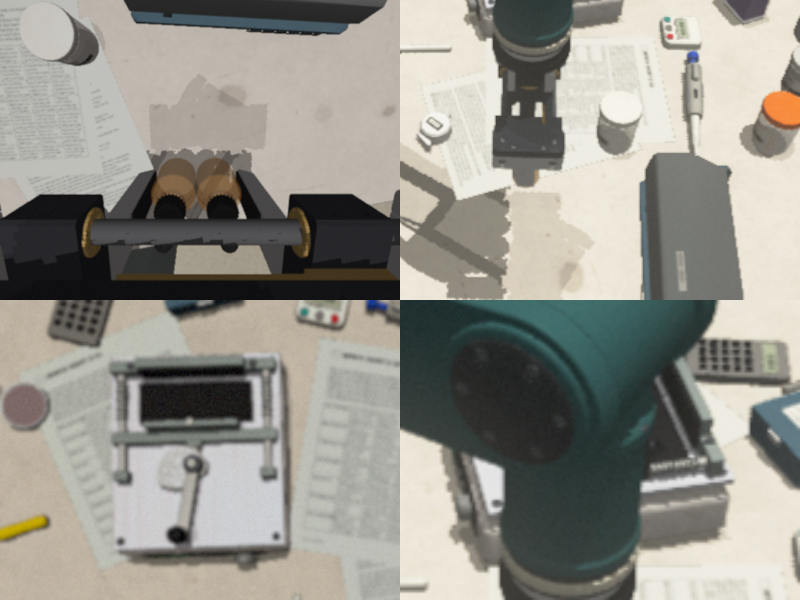

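Both bottles hang upright in the grip. Next I'll fit the shaker, mat and lever.

```bash
cat > sh.py <<'E'
from h import *
def shaker(f,ctr=(.5744,.1487)):
    P=cloud(f);m=(abs(P[...,0]-ctr[0])<.14)&(abs(P[...,1]-ctr[1])<.13)
    Z=P[...,2]
    pl=P[m&(Z>.070)&(Z<.0815)];r=cv2.minAreaRect(pl[:,:2].astype(np.float32));print('plat',r,np.median(pl[:,2]))
    g=f['image'].astype(int).sum(-1)
    k=m&(g<110)&(Z<.0815)&(Z>.074)&(P[...,0]>.55)&(P[...,0]<.68)
    k=cv2.morphologyEx(k.astype(np.uint8),cv2.MORPH_OPEN,np.ones((3,3)))>0
    if k.sum()>50:
        v,u=np.nonzero(k);q=np.array([atz(f,a,b,.078) for a,b in zip(u,v)]);r=cv2.minAreaRect(q[:,:2].astype(np.float32));print('mat',len(q),r,np.median(P[k][:,2]))
    for n,a,b in(('fix',.64,.70),('mov',.57,.615)):
        q=P[m&(Z>.112)&(Z<.123)&(P[...,0]>a)&(P[...,0]<b)];
        if len(q)>10: print(n,len(q),cv2.minAreaRect(q[:,:2].astype(np.float32)),q.min(0).round(4),q.max(0).round(4),'slope dx/dy',np.polyfit(q[:,1],q[:,0],1)[0].round(4))
    k=P[m&(Z>.13)&(Z<.15)&(P[...,0]<.53)]
    if len(k)>5: print('knob',len(k),cv2.minEnclosingCircle(k[:,:2].astype(np.float32)),k[:,2].max())
E
python3 - <<'E'
from sh import *
for t in('top0','top1'): print(t);shaker(load(t))
E
```

```text
top0
plat ((0.5744060277938843, 0.14865045249462128), (0.23483915627002716, 0.20478928089141846), 2.029395580291748) 0.07646892530053398
mat 890 ((0.6317773461341858, 0.1504780799150467), (0.04225277900695801, 0.12877653539180756), 0.2868025004863739) 0.07801615348945201
fix 489 ((0.669101893901825, 0.15211668610572815), (0.017978845164179802, 0.12518557906150818), 1.671027660369873) [0.6585 0.0897 0.1121] [0.6787 0.2147 0.1227] slope dx/dy -0.0368
mov 307 ((0.6014810800552368, 0.1496017873287201), (0.012879087589681149, 0.10910136252641678), 1.3222891092300415) [0.5942 0.095  0.1121] [0.6079 0.2041 0.1226] slope dx/dy -0.0346
knob 81 ((0.4687577486038208, 0.15953394770622253), 0.010129069909453392) 0.14382041107830967
top1
plat ((0.5739524364471436, 0.14858587086200714), (0.23417386412620544, 0.20499418675899506), 2.0728983879089355) 0.07649562299121329
mat 865 ((0.6328833699226379, 0.1505279541015625), (0.040040187537670135, 0.12883588671684265), 0.28686416149139404) 0.07825750291613078
fix 491 ((0.6691372990608215, 0.15128102898597717), (0.018083587288856506, 0.1256750375032425), 1.9962530136108398) [0.6586 0.0885 0.1121] [0.6784 0.2142 0.1228] slope dx/dy -0.0351
mov 303 ((0.6015356779098511, 0.14968396723270416), (0.01301676593720913, 0.10893147438764572), 1.710233211517334) [0.5939 0.0952 0.1126] [0.608  0.2041 0.1224] slope dx/dy -0.0332
knob 83 ((0.4686216413974762, 0.15954932570457458), 0.010198763571679592) 0.14549371712975942
```

```bash
echo '[[[0,0,0,-0.05],[0,0,0,-0.075],[0,0,0,-0.075],[0,0,0,-0.045],[0.004,-0.0093,0,0],[0.008,-0.0186,0,0],[0.012,-0.0279,0,0],[0.014,-0.0326,0,0]]]' | python3 nudge.py; echo '[[[0.014,-0.0326,0,0],[0.014,-0.0326,0,0],[0.014,-0.0326,0,0],[0.014,-0.0326,0,0],[0.014,-0.0326,0,0],[0.014,-0.0326,0,0],[0.014,-0.0326,0,0],[0.014,-0.0326,0,0]]]' | python3 nudge.py; echo '[[[0.014,-0.0326,0,0],[0.012,-0.0279,0,0],[0.01,-0.0233,0,0],[0.008,-0.0186,0,0],[0.004,-0.0093,0,0],[0.002,-0.0047,0,0],[0,0,0,0],[0,0,0,0]]]' | python3 nudge.py
python3 - <<'E'
from sh import *
s=sensors.state();print(s['ee_pos'],s['tool_rot'],2*np.arctan2(s['tool_rot'][1],s['tool_rot'][0]),s['finger_gap'],s['qpos'])
w=grab('wrist','w4');shaker(w)
q=grab('scene','scene2')
c=np.zeros((300,800,3),np.uint8);c[:,:400]=cv2.resize(w['image'],(400,300));c[:,400:]=cv2.resize(q['image'][30:240,180:460],(400,300));cv2.imwrite('pics/c3.png',c[:,:,::-1])
E
```

```text
t: 5.82
ee_pos: [0.4843, -0.2316, 0.2076]
tool_rot: [1.0, 0.015, -0.001, -0.0]
ft_force: [0.5, -0.1, -2.1]
finger_gap: 0.0625
grip_force: 20.0
t: 6.48
ee_pos: [0.5872, 0.0348, 0.2078]
tool_rot: [1.0, 0.017, -0.001, -0.0]
ft_force: [0.7, -0.5, -0.9]
finger_gap: 0.0628
grip_force: 20.0
t: 7.15
ee_pos: [0.6329, 0.1496, 0.2082]
tool_rot: [1.0, 0.017, -0.0, 0.0]
ft_force: [0.2, 0.1, -0.8]
finger_gap: 0.0624
grip_force: 20.0
[0.63294777 0.14962569 0.20819371] [ 9.99855931e-01  1.69647334e-02 -3.74883808e-04  4.18229724e-04] 0.03393109993732617 0.06237570299746024 [ 1.45367652e-01  3.18010634e-01  1.14285294e+00 -7.38090708e-04
  1.68157975e+00  1.68215159e+00]
plat ((0.5719220042228699, 0.14792200922966003), (0.23363730311393738, 0.20448775589466095), 1.9206929206848145) 0.07655545398131722
mat 2297 ((0.6294333338737488, 0.15016190707683563), (0.04607067629694939, 0.13369710743427277), 1.8986738920211792) 0.07813011738207702
fix 3858 ((0.6674199104309082, 0.15123572945594788), (0.016586439684033394, 0.12603482604026794), 1.986432671546936) [0.6575 0.0882 0.112 ] [0.6777 0.2142 0.1205] slope dx/dy -0.0325
```

View pics/c3.png

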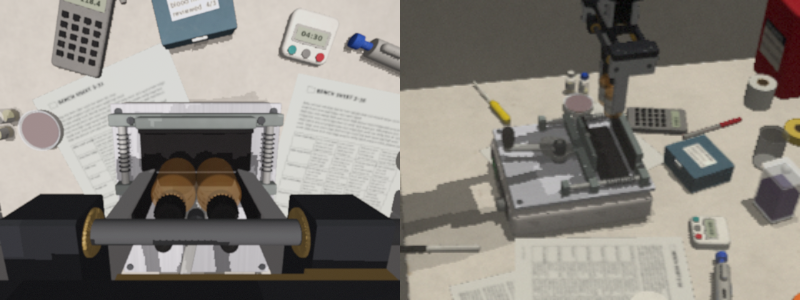

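The bottles hang centred over the mat between the open jaws, and the lever is at the front. I'll lower them.

```bash
echo '[[[-0.001,-0.0009,0.008,0],[0,0,0.015,0],[0,0,0.02,0],[0,0,0.02,0],[0,0,0.012,0],[0,0,0.007,0],[0,0,0,0],[0,0,0,0]]]' | python3 nudge.py; echo '[[[0,0,0.003,0],[0,0,0.002,0],[0,0,0,0],[0,0,0,0]]]' | python3 nudge.py; echo '[[[0,0,0.002,0],[0,0,0,0],[0,0,0,0]]]' | python3 nudge.py
python3 - <<'E'
from sh import *
s=sensors.state();print(s['ee_pos'],s['ft_force'],s['finger_gap'])
q=grab('scene','scene3');cv2.imwrite('pics/c4.png',cv2.resize(q['image'][60:200,230:370,::-1],(560,560),interpolation=2))
E
```

```text
t: 7.92
ee_pos: [0.6324, 0.1509, 0.1267]
tool_rot: [1.0, 0.017, 0.0, 0.0]
ft_force: [-0.4, -0.7, -1.9]
finger_gap: 0.0625
grip_force: 20.0
t: 8.25
ee_pos: [0.6325, 0.1512, 0.122]
tool_rot: [1.0, 0.017, 0.0, -0.0]
ft_force: [-0.4, 0.0, -1.1]
finger_gap: 0.0625
grip_force: 20.0
t: 8.5
ee_pos: [0.6322, 0.1512, 0.1194]
tool_rot: [1.0, 0.017, -0.0, 0.0]
ft_force: [0.6, 0.5, -1.0]
finger_gap: 0.0626
grip_force: 20.0
[0.63217061 0.15117945 0.11936765] [ 0.64998491  0.47967194 -0.99021677] 0.06256300076275514
```

View pics/c4.png

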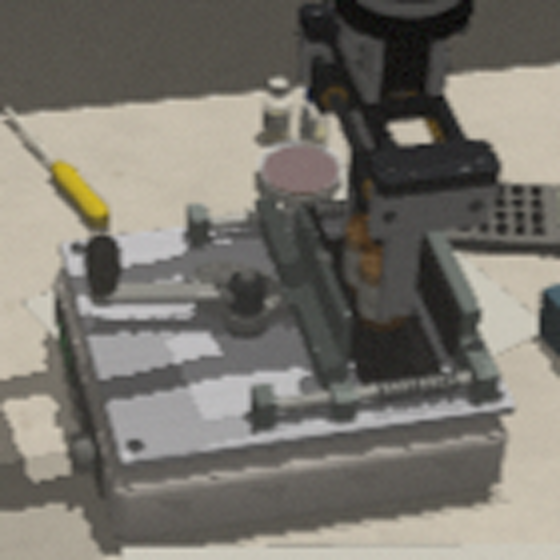

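The bottles are between the jaws, just above the mat. I'll lower in 1 mm steps until contact.

```bash
for i in 1; do echo '[[[0,0,0.001,0],[0,0,0,0],[0,0,0,0]]]' | python3 nudge.py - | grep -E 'ee_pos|ft'; echo '[[[0,0,0.001,0],[0,0,0,0],[0,0,0,0]]]' | python3 nudge.py - | grep -E 'ee_pos|ft';echo '[[[0,0,0.0007,0],[0,0,0,0],[0,0,0,0]]]' | python3 nudge.py - | grep -E 'ee_pos|ft'; done
```

```text
ee_pos: [0.6322, 0.1511, 0.1184]
ft_force: [0.1, -0.4, -1.3]
ee_pos: [0.6322, 0.1511, 0.1173]
ft_force: [-0.0, -0.5, -1.5]
ee_pos: [0.6323, 0.1512, 0.1171]
ft_force: [-0.9, -0.1, 1.0]
```

Contact was felt at z = 0.117, as predicted. Releasing now.

```bash
echo '[[[0,0,0.0003,0],[0,0,0,0],[0,0,0,0]]]' | python3 nudge.py - 6 | grep -E 'ee_pos|ft'; echo '[[[0,0,0,0],[0,0,0,0],[0,0,0,0],[0,0,0,0]]]' | python3 nudge.py 0.066 | grep -E 'gap|ft'; echo '[[[0,0,0,0],[0,0,0,0],[0,0,0,0],[0,0,0,0],[0,0,0,0]]]' | python3 nudge.py 0.09| grep -E 'gap|ft'; echo '[[[0,0,-0.005,0],[0,0,-0.015,0],[0,0,-0.025,0],[0,0,-0.03,0],[0,0,-0.03,0],[0,0,-0.02,0],[0,0,0,0],[0,0,0,0]]]' | python3 nudge.py
python3 - <<'E'
from sh import *
w=grab('wrist','w5');shaker(w)
P=cloud(w).reshape(-1,3)
q=P[(abs(P[:,0]-.632)<.026)&(abs(P[:,1]-.151)<.045)&(P[:,2]>.1)&(P[:,2]<.185)]
for lo,hi in((.108,.128),(.135,.19)):
    r=q[(q[:,2]>lo)&(q[:,2]<hi)].astype(np.float32)[:,:2].copy();print(lo,len(r))
    if len(r)>6:
        _,l,c=cv2.kmeans(r,2,None,(3,50,1e-6),5,0);l=l.ravel();e=[cv2.minEnclosingCircle(r[l==i][:,None]) for i in(0,1)];print(np.round([list(a)+[b] for a,b in e],4))
print(q[:,2].max())
s=grab('scene','scene4')
c=np.zeros((400,800,3),np.uint8);c[:,:400]=cv2.resize(w['image'][60:360,130:430],(400,400));c[:,400:]=cv2.resize(s['image'][60:200,230:370],(400,400));cv2.imwrite('pics/c5.png',c[:,:,::-1])
E
```

```text
ee_pos: [0.6324, 0.1511, 0.1171]
ft_force: [-1.3, 0.3, 2.5]
ft_force: [-0.8, 0.1, 0.7]
finger_gap: 0.0659
ft_force: [0.2, -0.1, 0.6]
finger_gap: 0.0898
t: 10.97
ee_pos: [0.6329, 0.1513, 0.2432]
tool_rot: [1.0, 0.017, 0.002, -0.0]
ft_force: [0.4, 0.4, -0.7]
finger_gap: 0.0899
grip_force: 0.0
plat ((0.571829617023468, 0.14805060625076294), (0.2329247146844864, 0.20434542000293732), 1.962099313735962) 0.07636962209708675
mat 3821 ((0.6297586560249329, 0.15005211532115936), (0.04710163548588753, 0.1332671195268631), 1.9593762159347534) 0.07815648464721194
fix 3213 ((0.6577636003494263, 0.15061943233013153), (0.0357980877161026, 0.12560084462165833), 1.8961819410324097) [0.64   0.0882 0.112 ] [0.6776 0.2137 0.123 ] slope dx/dy -0.033
mov 1697 ((0.59991854429245, 0.14902472496032715), (0.012209869921207428, 0.1086973249912262), 2.0409939289093018) [0.5921 0.0945 0.1121] [0.6074 0.2032 0.122 ] slope dx/dy -0.0336
knob 109 ((0.47045886516571045, 0.1595708131790161), 0.009475922212004662) 0.13741407553930332
0.108 1140
[[0.6384 0.1752 0.027 ]
 [0.6245 0.1261 0.0272]]
0.135 1082
[[0.6308 0.1349 0.0096]
 [0.6297 0.1667 0.0096]]
0.17682864073198312
```

View pics/c5.png

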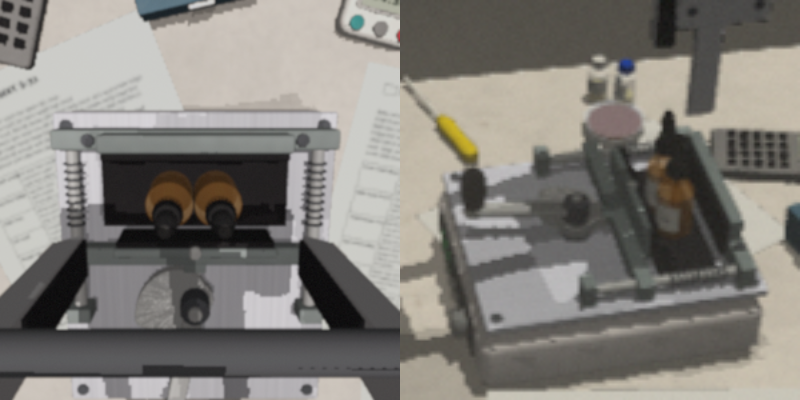

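Both bottles stand upright and centred on the mat, with droppers at (168,220) and (222,220) in the crop. The knob is off to the front. Next I'll back off, turn the tool and close the fingers to push the knob with the finger flank.

```bash
echo '[[[-0.0338,0.0041,0,0],[-0.0338,0.0041,0,0],[-0.0338,0.0041,0,0],[-0.0338,0.0041,0,0],[-0.0338,0.0041,0,0],[0,0,0,-0.12],[0,0,0,-0.12],[0,0,0,-0.12]]]' | python3 nudge.py 0 10 | grep -E 'ee'; echo '[[[0,0,0,-0.12],[0,0,0,-0.12],[0,0,0,-0.12],[0,0,0,-0.12],[0,0,0,-0.12],[0,0,0,-0.12],[0,0,0,-0.12],[0,0,0,-0.12]]]' | python3 nudge.py|grep ee; echo '[[[0,0,0,-0.08],[0,0,0,0],[0,0,0,0]]]' | python3 nudge.py
python3 - <<'E'
from sh import *
s=sensors.state();print(s['ee_pos'],2*np.arctan2(s['tool_rot'][1],s['tool_rot'][0]),s['finger_gap'],s['qpos'])
w=grab('wrist','w6');P=cloud(w);Z=P[...,2]
k=P[(Z>.128)&(Z<.15)&(abs(P[...,0]-.47)<.03)&(abs(P[...,1]-.16)<.03)];print(len(k), len(k) and cv2.minEnclosingCircle(k[:,:2].astype(np.float32)), len(k) and k[:,2].max())
E
```

```text
ee_pos: [0.4622, 0.1246, 0.2388]
ee_pos: [0.4629, 0.1246, 0.2385]
t: 12.65
ee_pos: [0.4632, 0.1247, 0.2393]
tool_rot: [0.754, 0.657, -0.002, -0.001]
ft_force: [0.2, -0.4, 0.4]
finger_gap: 0.0003
grip_force: 0.0
[0.46321947 0.12466374 0.23931657] 1.4326237288443306 0.00034253003848631663 [ 1.44706385e-01 -6.90711042e-02  1.51089197e+00 -1.12577708e-04
  1.70363367e+00  2.82864288e-01]
548 ((0.46705639362335205, 0.15959766507148743), 0.010476874187588692) 0.14187129836463547
```

View pics/w6.png

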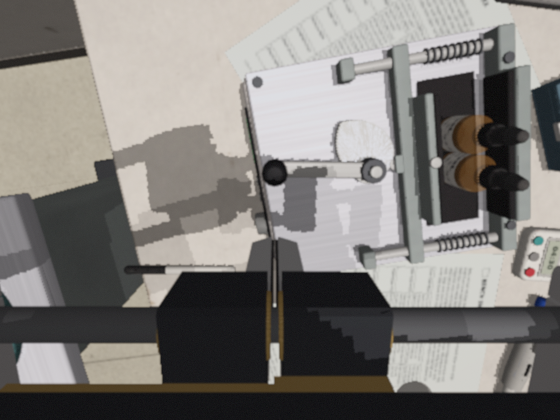

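The view shows the knob at (274,172) directly ahead of the closed fingers at (275,250), and both bottles standing in the clamp. Now down, then forward to contact.

```bash
echo '[[[0,0,0.02,0],[0,0,0.03,0],[0,0,0.03,0],[0,0,0.015,0],[0,0,0.007,0],[0,0,0,0],[0,0,0,0]]]' | python3 nudge.py; echo '[[[0.005,0,0,0],[0.005,0,0,0],[0.003,0,0,0],[0.002,0,0,0],[0.002,0,0,0],[0,0,0,0],[0,0,0,0]]]' | python3 nudge.py
```

```text
t: 13.28
ee_pos: [0.4643, 0.1248, 0.1398]
tool_rot: [0.754, 0.657, 0.0, 0.0]
ft_force: [-0.8, -0.1, 0.2]
finger_gap: 0.0007
grip_force: 0.0
t: 13.87
ee_pos: [0.4667, 0.1416, 0.1398]
tool_rot: [0.754, 0.657, 0.0, 0.0]
ft_force: [-0.5, -1.4, 1.7]
finger_gap: 0.0007
grip_force: 0.9
```

```bash
echo '[[[0.004,-0.0007,0,0.04],[0.0068,-0.0012,0,0.08],[0.0068,-0.0012,0,0.08],[0.0068,-0.0012,0,0.08],[0.0068,-0.0012,0,0.08],[0.0068,-0.0012,0,0.08],[0.0068,-0.0012,0,0.08],[0,0,0,0]]]' | python3 nudge.py
cat > lev.py <<'E'
from sh import *
s=sensors.state();y=2*np.arctan2(s['tool_rot'][1],s['tool_rot'][0]);c,n=np.cos(y),np.sin(y)
v=np.array([.5532,.148])-s['ee_pos'][:2];F=s['ft_force']
print('yaw',y,'th_tool',np.pi/2+.035-y,'pivot in tool x,y',v@[c,n],v@[n,-c],'F tool',F[:2]@[c,n],F[:2]@[n,-c],F[2],'q6',s['qpos'][5])
E
python3 lev.py
```

```text
t: 14.53
ee_pos: [0.4744, 0.1863, 0.1391]
tool_rot: [0.897, 0.441, -0.0, -0.0]
ft_force: [0.8, -0.7, -0.1]
finger_gap: 0.0006
grip_force: 0.2
yaw 0.9139062929297368 th_tool 0.6918900338651597 pivot in tool x,y 0.01774549843890312 0.08577883359083377 F tool -0.0924152618736448 1.0193855913796308 -0.0831694563421844 q6 0.9197366485422768
```

```bash
cat >> lev.py <<'E'
def knob():
    for n in('wrist','top'):
        w=grab(n,'k');P=cloud(w);Z=P[...,2];g=w['image'].astype(int).sum(-1)
        d=P[...,:2]-np.array([.5532,.148]);R=np.hypot(d[...,0],d[...,1])
        k=P[(Z>.128)&(Z<.146)&(abs(R-.085)<.016)&(g<200)&(d@np.array([c,n_])>-.02-0*Z+0.0)] if 0 else P[(Z>.1345)&(Z<.146)&(abs(R-.085)<.013)&(g<150)]
        if len(k)>5:
            m=np.median(k[:,:2],0);e=m-np.array([.5532,.148]);print(n,'knob',len(k),m,'theta',np.arctan2(e[1],-e[0])+.035,'R',np.hypot(*e))
        q=P[(Z>.112)&(Z<.123)&(P[...,0]>.57)&(P[...,0]<.635)&(abs(P[...,1]-.149)>.036)&(abs(P[...,1]-.149)<.058)]
        if len(q)>5: print(n,'movjaw x extent',np.percentile(q[:,0]+.034*(q[:,1]-.149),[2,98]))
        b=P[(Z>.14)&(Z<.182)&(abs(P[...,0]-.635)<.03)&(abs(P[...,1]-.151)<.045)].astype(np.float32)
        if len(b)>20:
            _,l,cc=cv2.kmeans(b,2,None,(3,50,1e-6),5,0);print(n,'droppers',cc.round(4).tolist(),b[:,2].max())
knob()
E
python3 lev.py
```

```text
yaw 0.9139062929297368 th_tool 0.6918900338651597 pivot in tool x,y 0.01774549843890312 0.08577883359083377 F tool -0.0924152618736448 1.0193855913796308 -0.0831694563421844 q6 0.9197366485422768
wrist knob 1210 [0.48644239 0.20273241] theta 0.721738543378683 R 0.08632621756928423
wrist movjaw x extent [0.6013063  0.61279761]
top knob 38 [0.62668208 0.15899947] theta 3.0280066831998527 R 0.07430076791448352
top movjaw x extent [0.6040578  0.61539698]
top droppers [[0.630299985408783, 0.133200004696846, 0.15870000422000885], [0.6292999982833862, 0.1647000014781952, 0.15790000557899475]] 0.17845006
```

```bash
echo '[[[0.0068,-0.0012,0,0.08],[0.0068,-0.0012,0,0.08],[0.0068,-0.0012,0,0.08],[0.0068,-0.0012,0,0.08],[0.0068,-0.0012,0,0.08],[0.0068,-0.0012,0,0.08],[0.0068,-0.0012,0,0.08],[0.0034,-0.0006,0,0.04]]]' | python3 nudge.py; python3 lev.py
```

```text
t: 15.3
ee_pos: [0.5083, 0.2227, 0.139]
tool_rot: [0.988, 0.156, -0.001, 0.001]
ft_force: [-2.2, -4.0, 1.5]
finger_gap: 0.0005
grip_force: 1.7
yaw 0.31291765872097144 th_tool 1.292878668073925 pivot in tool x,y 0.019746630817028918 0.08493780851286198 F tool -3.3312558004559536 3.1324533988896275 1.479241482676783 q6 1.5692556589395392
wrist knob 2728 [0.62912563 0.17493397] theta 2.835700105066115 R 0.08056140907754107
wrist movjaw x extent [0.60951494 0.62130507]
wrist droppers [[0.6353999972343445, 0.14169999957084656, 0.1428000032901764], [0.6342999935150146, 0.17010000348091125, 0.15690000355243683]] 0.17549554
top knob 47 [0.63339954 0.16200841] theta 3.003667751299954 R 0.08141377301015554
top movjaw x extent [0.61227166 0.62506907]
top droppers [[0.6370000243186951, 0.16509999334812164, 0.15800000727176666], [0.6385999917984009, 0.13339999318122864, 0.15889999270439148]] 0.17720838
```

```bash
echo '[[[0.0034,-0.0007,0,0.04],[0.0034,-0.0007,0,0.04],[0.0034,-0.0007,0,0.04],[0.0034,-0.0007,0,0.04],[0.0034,-0.0007,0,0.04],[0,0,0,0]]]' | python3 nudge.py; python3 lev.py
```

```text
t: 15.9
ee_pos: [0.5239, 0.2302, 0.139]
tool_rot: [0.998, 0.058, -0.001, 0.0]
ft_force: [-1.5, -3.0, 0.9]
finger_gap: 0.0004
grip_force: 1.2
yaw 0.11575828426392501 th_tool 1.4900380425309714 pivot in tool x,y 0.019567102125730207 0.08501427493294174 F tool -1.8831806577901615 2.788294083986357 0.8781757701210389 q6 1.770090028359774
wrist knob 2805 [0.63254178 0.17472705] theta 2.851671765990296 R 0.08372247562101193
wrist movjaw x extent [0.6125402  0.62516411]
wrist droppers [[0.6398000121116638, 0.1395999938249588, 0.14869999885559082], [0.6371999979019165, 0.17020000517368317, 0.15690000355243683]] 0.17665695
top knob 64 [0.63586498 0.16495783] theta 2.9742604171010973 R 0.08438641417440218
top movjaw x extent [0.61485654 0.62724695]
top droppers [[0.6402999758720398, 0.16500000655651093, 0.15880000591278076], [0.6416000127792358, 0.13379999995231628, 0.1581999957561493]] 0.17757602
```

```bash
echo '[[[0.0026,-0.0005,0,0.03],[0.0026,-0.0005,0,0.03],[0,0,0,0],[0,0,0,0]]]' | python3 nudge.py; python3 lev.py
```

```text
t: 16.33
ee_pos: [0.5291, 0.2321, 0.139]
tool_rot: [1.0, 0.028, -0.001, 0.0]
ft_force: [-2.8, -2.0, -1.0]
finger_gap: 0.0007
grip_force: 1.4
yaw 0.05653526333541555 th_tool 1.549261063459481 pivot in tool x,y 0.019355649627394264 0.08530061115541557 F tool -2.9543339236864807 1.823313218405139 -1.0020252440074437 q6 1.8295399174644338
wrist knob 2739 [0.63330881 0.1749175 ] theta 2.8524334749028895 R 0.08451019461074308
wrist movjaw x extent [0.61365076 0.62634675]
wrist droppers [[0.6406999826431274, 0.1396999955177307, 0.15109999477863312], [0.6383000016212463, 0.17030000686645508, 0.15690000355243683]] 0.17642188
top knob 63 [0.63546599 0.16715377] theta 2.9478406477400125 R 0.08446632736928204
top movjaw x extent [0.61552745 0.62751619]
top droppers [[0.6407999992370605, 0.16519999504089355, 0.15880000591278076], [0.6424000263214111, 0.13379999995231628, 0.15860000252723694]] 0.17901501
```

```bash
for i in 1; do echo '[[[0.0021,-0.0004,0,0.025],[0.0021,-0.0004,0,0.025],[0,0,0,0],[0,0,0,0]]]' | python3 nudge.py|grep -E 'ee|ft'; echo '[[[0.0017,-0.0003,0,0.02],[0,0,0,0],[0,0,0,0]]]' | python3 nudge.py|grep -E 'ee|ft'; python3 lev.py; done
```

```text
ee_pos: [0.5338, 0.2335, 0.1392]
ft_force: [-2.6, -2.0, -1.7]
ee_pos: [0.5352, 0.2338, 0.1392]
ft_force: [-3.8, -0.7, -1.8]
yaw -0.01503206214984058 th_tool 1.620828388944737 pivot in tool x,y 0.01927527281754844 0.08554328868086797 F tool -3.8042633328145796 0.8035422930698481 -1.7560326001150892 q6 1.900412719607851
wrist knob 2584 [0.63412151 0.17528924] theta 2.8513383330978135 R 0.08539902450070716
wrist movjaw x extent [0.6152427  0.62676766]
wrist droppers [[0.6407999992370605, 0.1395999938249588, 0.1535000056028366], [0.6395999789237976, 0.1703999936580658, 0.15700000524520874]] 0.17618786
top knob 65 [0.63565216 0.17562617] theta 2.8532916347663235 R 0.08695725309624647
top movjaw x extent [0.61735739 0.62896174]
top droppers [[0.6420999765396118, 0.16539999842643738, 0.15889999270439148], [0.6430000066757202, 0.13330000638961792, 0.15839999914169312]] 0.17765786
```

```bash
for i in 1; do echo '[[[0.0013,-0.0003,0,0.015],[0,0,0,0],[0,0,0,0]]]' | python3 nudge.py|grep -E 'ee|ft'; echo '[[[0.0013,-0.0003,0,0.015],[0,0,0,0],[0,0,0,0]]]' | python3 nudge.py|grep -E 'ee|ft'; echo '[[[0.0013,-0.0003,0,0.015],[0,0,0,0],[0,0,0,0]]]' | python3 nudge.py|grep -E 'ee|ft';  done
```

```text
ee_pos: [0.5362, 0.234, 0.1392]
ft_force: [-5.3, -2.2, -2.1]
ee_pos: [0.5371, 0.2343, 0.1392]
ft_force: [-6.5, -1.6, -1.9]
ee_pos: [0.5379, 0.2344, 0.1392]
ft_force: [-7.6, -0.7, -0.1]
```

```bash
echo '[[[0.0013,-0.0003,0,0.015],[0,0,0,0],[0,0,0,0]]]' | python3 nudge.py|grep -E 'ee|ft'; echo '[[[0.0012,0,0,0],[0,0,0,0],[0,0,0,0],[0,0,0,0]]]' | python3 nudge.py|grep -E 'ee|ft'; python3 lev.py
```

```text
ee_pos: [0.5387, 0.2346, 0.1392]
ft_force: [-9.2, -2.6, 1.0]
ee_pos: [0.5394, 0.2346, 0.1391]
ft_force: [-9.5, -1.9, 0.6]
yaw -0.07508256357380458 th_tool 1.680878890368701 pivot in tool x,y 0.02024308139246785 0.08534744786117755 F tool -9.340179401921953 2.649484352564005 0.6334556882810005 q6 1.9589670045287721
wrist knob 2492 [0.63380282 0.17563006] theta 2.8463529302743527 R 0.08520701524100072
wrist movjaw x extent [0.61585113 0.62738857]
wrist droppers [[0.6403999924659729, 0.13940000534057617, 0.15389999747276306], [0.6399000287055969, 0.1703999936580658, 0.1573999971151352]] 0.17659304
top knob 65 [0.6356314  0.17594505] theta 2.849742046845605 R 0.08703942928656569
top movjaw x extent [0.61773606 0.63002978]
top droppers [[0.6420999765396118, 0.16529999673366547, 0.1589999943971634], [0.6431999802589417, 0.13369999825954437, 0.1582999974489212]] 0.17693198
```

It clamps at about 9.4 N, so I'll back off, rise clear and verify.

```bash
echo '[[[-0.003,0,0,0],[-0.008,0,0,0],[-0.015,0,0,0],[-0.015,0,0,0],[0,0,-0.02,0],[0,0,-0.035,0],[0,0,-0.035,0],[0,0,-0.02,0]]]' | python3 nudge.py; echo '[[[-0.03,0.03,0,0],[-0.03,0.03,0,0],[-0.03,0.03,0,0],[0,0,0,0],[0,0,0,0],[0,0,0,0]]]' | python3 nudge.py
python3 - <<'E'
from sh import *
pv=np.array([.5532,.148])
for n in('wrist','top'):
    f=grab(n,n+'_end');P=cloud(f);Z=P[...,2]
    k=P[(Z>.128)&(Z<.148)&(abs(P[...,0]-.558)<.03)&(abs(P[...,1]-.233)<.03)]
    if len(k): 
        m=np.array(cv2.minEnclosingCircle(k[:,:2].astype(np.float32))[0]);e=m-pv;print(n,'knob',len(k),m,'theta',np.arctan2(e[1],-e[0])+.035)
    for nm,a,b in(('fix',.655,.70),('mov',.6,.633)):
        q=P[(Z>.112)&(Z<.123)&(P[...,0]>a)&(P[...,0]<b)&(abs(P[...,1]-.15)>.036)&(abs(P[...,1]-.15)<.058)]
        if len(q): x=q[:,0]+.034*(q[:,1]-.15);print(n,nm,np.percentile(x,[2,98]).round(4),'slope',np.polyfit(q[:,1],q[:,0],1)[0].round(4))
    b=P[(Z>.14)&(Z<.182)&(abs(P[...,0]-.64)<.03)&(abs(P[...,1]-.151)<.045)].astype(np.float32)
    if len(b)>20:
        _,l,cc=cv2.kmeans(b,2,None,(3,50,1e-6),5,0);l=l.ravel()
        for i in(0,1):
            q=b[l==i];print(n,'dropper low/high',q[q[:,2]<.15].mean(0),q[q[:,2]>.165].mean(0),q[:,2].max())
a=load('top0')['image'].astype(int);b=load('top_end')['image'].astype(int)
for nm,(u,v) in dict(cup=(342,156),counter=(316,271),tweezers=(385,283)).items(): print(nm,abs(a-b)[v-20:v+20,u-20:u+20].mean().round(1))
print(sensors.state()['t'],sensors.state()['ft_force'])
E
```

```text
t: 19.22
ee_pos: [0.5032, 0.239, 0.2555]
tool_rot: [0.999, -0.037, 0.006, -0.003]
ft_force: [0.9, 0.2, 0.6]
finger_gap: 0.0001
grip_force: 0.0
t: 19.72
ee_pos: [0.4076, 0.1568, 0.251]
tool_rot: [0.999, -0.038, 0.003, -0.001]
ft_force: [-1.6, 0.2, 0.3]
finger_gap: 0.0005
grip_force: 0.0
wrist knob 728 [0.55451894 0.23169397] theta 1.6215540800046702
top knob 87 [0.55272996 0.23073372] theta 1.6001150801067674
top fix [0.6607 0.6771] slope -0.0319
top mov [0.6173 0.6295] slope -0.0469
top dropper low/high [0.643133   0.13339147 0.14604619] [0.6439733  0.13450836 0.17195722] 0.177577
top dropper low/high [0.6412006  0.16452976 0.14554146] [0.64367783 0.16627029 0.17152162] 0.17678186
cup 15.9
counter 15.5
tweezers 15.3
19.8167 [-0.06534251  0.87387944  0.08240565]
```

Run:
```python
from h import *
for t in('top0','top_end'):
    P=cloud(load(t))
    for c,z,r in(((.609,-.188),.06,.05),((.356,-.134),.012,.05),((.327,-.297),.0045,.07)):
        q=P[(np.hypot(P[...,0]-c[0],P[...,1]-c[1])<r)&(P[...,2]>z)&(P[...,2]<.1)];print(t,len(q),q.mean(0).round(4))
print(arm.sign_off())
```

```text
top0 596 [ 0.6127 -0.1893  0.0803]
top0 356 [ 0.357  -0.133   0.0235]
top0 96 [ 0.3215 -0.2864  0.0073]
top_end 595 [ 0.6127 -0.1892  0.0804]
top_end 354 [ 0.3571 -0.1328  0.0236]
top_end 88 [ 0.3238 -0.2861  0.0074]
the job is handed in; nothing more can be done
None
```

Both bottles stand upright side by side on the mat and are clamped between the jaws. The lever was pushed to about 1.65 rad with roughly 9.4 N and stayed there. The cup, counter and tweezers measure where they were, and I handed the job in at about 20 s.

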